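# Brush out the tumbler leaning in the drainer

### The job

Take the blue brush from its rest and scrub the inside of the clear glass tumbler that leans in the drainer: three full strokes, each right down until the bristles touch the bottom and back up until the bristles come to the rim, without ramming the glass or shifting it. Then put the brush back in its rest as it was, letting the bristles stand in the dish and the handle settle into the notch before you let go. Leave the glass, the white beaker, the herb pot, the egg timer and the pump bottle where they stand.

Things in the scene. Friction and masses are not known exactly. Their poses are not given: they have to be found in the camera images.
- brush: the loose blue scrub brush, 200 mm long, 70 g, round and rigid; origin at the bristle tip, z along the brush to the handle's end. White bristle head 50 mm across from 0 to 62 mm, nose rounded over the first 17 mm; neck to 70 mm; blue handle, 18 mm diameter, from 70 to 200 mm (white band at 187 mm). Weight centre about 75 mm from the tip. Starts leaning in the rest, 40 degrees from vertical
- brush_tip (a point): centre of the brush's bristle tip, the lower end; axes as the brush
- brush_shank (a point): point on the brush's axis 100.3 mm from the tip, on the blue handle; it lies at rest_notch when the brush is home; axes as the brush
- brush_grip (a point): point on the blue handle's axis 160 mm from the tip, a good place to grip with the fingers pointing along the brush: 18 mm thick, nothing beside it, 40 mm of handle above; axes as the brush
- rest: the brush rest, fixed: round steel drip dish (84 mm outer, 78 mm inner diameter, 34 mm high, floor 4 mm thick) with an upright steel wire back at its -x side (towards the robot). Origin: centre of the underside, z up. The brush lies in its x-z plane, bristles in the dish against the +x wall, handle sloping up towards -x, 40 degrees from vertical, in the notch of the wire back
- rest_foot (a point): where the brush's tip lies when it is home: 28.5 mm to +x of the dish's centre, 11 mm above the sill; axes as the rest
- rest_notch (a point): where the handle's axis crosses the U notch of the wire back when home: 36 mm to -x of the dish's centre, 88 mm above the sill. The notch's 5 mm wire is 70 mm high at its bottom (16 mm wide there), 34 mm wide near its top; its shoulders are 101 mm high and 63 mm apart overall; axes as the rest
- drainer: the glass drainer, fixed: grey drip tray (170 mm in x, 240 mm in y, 14 mm high) with a steel wire rack of two bays, 54 mm either side of its centre in y. Origin: centre of the tray's underside, z up. Tumbler and beaker, one in each bay (either way round), lean 35 degrees from vertical, mouths up and towards -x (the robot), held only by their weight on wires below body and base
- glass: the clear glass tumbler in the drainer, loose, about 0.3 kg: straight cylinder, 72 mm outer and 66 mm inner diameter, 112 mm high, floor 8 mm thick, so 104 mm deep inside. Origin: centre of its underside, z along its axis to the mouth, 35 degrees from vertical
- glass_floor (a point): centre of the tumbler's inner floor; z along its axis to the mouth
- glass_rim (a point): centre of the tumbler's mouth, 104 mm from glass_floor along z; same axes
- glass_center (a point): middle of the tumbler, half-way up its axis; same axes
- beaker_center (a point): middle of the white ceramic beaker in the other bay (72 mm diameter, 90 mm high, loose), half-way up its axis, z to its mouth. To be left alone
- pot_center (a point): middle of the green ceramic herb pot (112 mm diameter, 95 mm high; its herbs reach about 175 mm), 48 mm above the sill. To be left alone
- timer_center (a point): middle of the round aluminium egg timer (62 mm diameter, 62 mm high), 31 mm above the sill. To be left alone
- pump_center (a point): point on the axis of the cream pump dispenser bottle (66 mm diameter, 182 mm high over its sprung white nozzle, which sticks out 45 mm to its -x), 85 mm above the sill. To be left alone
Mind the look-alikes: they are no part of the job. What is shaped like the brush but yellow is not meant.

How it is judged:
By the outcome, as a careful person would: the job done as asked, in the order asked, and still so for the second after the job is handed in, with the robot touching nothing.
It also fails if it takes over 72 s, if anything falls off the work surface, if the arm or the gripper's body presses on something with over 40 N, if the wrist force passes 120 N, or if a joint passes its speed limit or range.

### The arm

A 6-joint arm with a two-finger parallel gripper is mounted at the origin on the work surface. World frame = base frame: x ahead of the robot, y to its left, z up, the work surface at z = 0. Lengths are in m, angles in rad, forces in N, time in s.
With the tool pointing down it reaches from about 0.375 to 0.975 m from the base axis. Payload 3.8 kg.
Tool frame: the origin (TCP) lies on the centre line of the jaws, within the pads' length; the fingertips stand 25 mm ahead of it and the grasp point (between the pads) lies 6 mm ahead of it; z points along the fingers, y is the line along which they close (so a half turn about z gives the same grasp; the last joint's range is limited). The gripper opens to 85 mm and grips with 20 to 120 N. Pads are 22 mm wide; open, the fingers measure 114 mm over their backs; the gripper's body (76 mm by 85 mm) begins 54 mm behind the grasp point. The pads swing forward as they close: fully open they stand 13 mm farther back than shut.
Start: joints at [-1.356, 0.264, 1.604, -0, 1.274, -0.037], TCP at [0.168, -0.654, 0.256] pointing down, gripper open.
Joint ranges: [-2.63, 2.63], [-0.94, 2.18], [0.31, 2.57], [-1.31, 4.45], [0, 2.66], [-2.55, 2.55]. Speed limits (rad/s): [2.57, 2.57, 3.14, 3.14, 3.14, 3.14].

### API

Orientations are given as a rotation vector (axis times angle).
In Python, from workcell import bot gives the robot as it stands. The module is installed in compiled form; this text tells all that it offers.
- The arm moves only by the tool play_rows, never from a script. Its argument "commands" is a list that holds one entry, the list of rows, each a list of 7 numbers: the shift along the tool's x, y, z as a fraction of full scale, then the turn, a rotation vector about the tool's x, y, z as a fraction of full scale, then the closure, from -1 (fully open) to 1 (shut). A call has 1 to 8 rows; each row is the pose to reach, as a shift and turn from the pose commanded when the call began, along the tool's axes at that moment, turning the shorter way round; what a row does not reach only later rows make up. Full scale, the value 1, is 60 cm for a shift and 180 degrees for a turn. A row lasts 1/10 s, in which the tool goes at most 50 mm and 8.59 degrees, less where a joint would pass 70% of its speed; a pose out of reach is approached as far as the arm can. A call with a number of a shift or a turn outside -1 to 1 is refused whole. A call with a gripper value outside its range is refused whole. The fingers move at their own pace and stop on an object; "force" is the grip in N (left out, the last holds). Time passes only in rows, so rows that repeat a pose let the fingers close. It gives the time, the measured TCP pose, the force, the opening and the grip force at its end, in the units of the state.
- bot.read_state(): the state, without advancing time (a new reading comes with each control period).
- bot.read_camera(name): name is "side" or "top" or "wrist"; returns the picture (420x560x3 uint8, blue, green, red); there is no depth.
- bot.camera_params(name): a dict with "fov_y" (degrees; the focal length in pixels is half the picture's height over the tangent of half this angle, whatever the lens; pixels are square), "cx", "cy" (the principal point, pixels), "D" ([k1, k2, p1, p2, k3] as OpenCV has them; the pictures are not rectified), "rvec" (rotation vector, rad) and "tvec" (3), from world to camera coordinates, as OpenCV has them. Camera axes: x right, y down, z forward; pixel columns grow to the right and rows downward; lengths in m; the calibration is good to about 2 mm. A picture is of the moment at which its call begins: read the wrist's pose just before it. camera_params takes no time and is no camera call; for the wrist camera it gives the pose at the moment of the call.
- bot.finish_job(): hands the job in; it is judged then, once.
The state is a dict: "time": time; "q": joint angles; "joint_vel": joint speeds; "joint_torque": joint torques, N m; "tool_pos": TCP position; "tcp_rot": TCP orientation; "wrist_force": force on the tool from outside, world axes, zero at the start; "torque": the same for the moment, N m; "width": opening from 0.0 (shut) to 1.0 (fully open); "grip_force": force on a finger pad.
Only numpy, scipy, OpenCV 4.12 (cv2) and the standard library are available. Lean on these libraries where they do the work, as an engineer would, in place of code of your own. Each camera call takes 0.05 s, during which the arm holds its last target. There are 200 camera calls.

## Working session

There is one attempt and no reset: what is moved stays moved. The work goes in short steps, Python scripts to look and compute and a tool call to move; the robot and the scene stay as the last step left them, time stands still between calls to the robot, and variables do not carry over. Pictures are saved under pics/ and viewed, at most 10 in all, crops included, and the job is handed in when it is done.

Besides the shell and the picture viewer there is one more tool, called after "Emit:" in YAML: its name, and indented under it one key for each argument. play_rows: Moves the arm, as the interface text tells. Its arguments: {"type":"object","properties":{"commands":{"type":"array"},"force":{"type":"number"}},"required":["commands"]}

```bash
mkdir -p pics; python3 - <<'E'
from workcell import bot
import cv2,numpy as np
s=bot.read_state(); print({k:np.round(v,3).tolist() for k,v in s.items()})
for n in("top","side"):
    im=bot.read_camera(n); cv2.imwrite(f"pics/{n}0.png",im)
    p=bot.camera_params(n); print(n,{k:np.round(v,4).tolist() for k,v in p.items()})
E
```

```text
{'time': 0.0, 'q': [-1.356, 0.265, 1.605, 0.0, 1.274, -0.037], 'joint_vel': [0.0, -0.001, 0.001, 0.001, -0.001, 0.001], 'joint_torque': [0.002, -51.511, -36.732, 0.0, 0.013, -0.0], 'tool_pos': [0.168, -0.653, 0.255], 'tcp_rot': [-3.115, -0.394, 0.0], 'wrist_force': [0.758, -0.223, 0.431], 'torque': [0.024, 0.041, 0.02], 'grip_force': 0.0, 'width': 0.999}
top {'fov_y': 57.2209, 'cx': 279.1776, 'cy': 207.5512, 'D': [-0.0124, 0.0, 0.0, 0.0, 0.0], 'rvec': [2.1344, -2.1893, 0.0996], 'tvec': [0.1183, 0.5267, 1.2766]}
side {'fov_y': 50.045, 'cx': 271.8593, 'cy': 208.8961, 'D': [-0.016, 0.0, 0.0, 0.0, 0.0], 'rvec': [2.2767, -0.2091, 0.0836], 'tvec': [-0.489, 0.171, 1.677]}
```

View pics/top0.png

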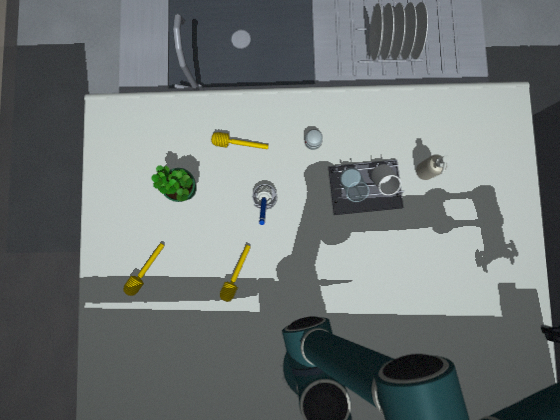

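View pics/side0.png

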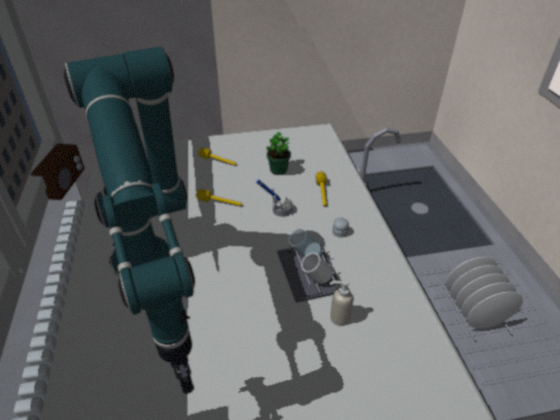

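Top view: the blue brush is at (263,205). The look-alikes are the yellow brushes at (240,140), (145,268) and (235,272). The clear tumbler is at (353,185), the white beaker at (387,180), the pump at (432,165), the timer at (313,138) and the pot at (175,182). In the side view the blue handle is at (268,190). Next is a close crop.

```bash
cat > h.py <<'E'
import numpy as np,cv2
from workcell import bot
from scipy.spatial.transform import Rotation as R
def cam(n):
    p=bot.camera_params(n); f=210/np.tan(np.radians(p['fov_y'])/2)
    K=np.array([[f,0,p['cx']],[0,f,p['cy']],[0,0,1.]]); return K,np.array(p['D'],float),np.array(p['rvec'],float),np.array(p['tvec'],float)
def proj(P,c):
    K,D,r,t=c; return cv2.projectPoints(np.atleast_2d(np.array(P,float)),r,t,K,D)[0][:,0]
def ray(uv,c):
    K,D,r,t=c; M=cv2.Rodrigues(r)[0]
    d=cv2.undistortPoints(np.array([[uv]],float),K,D)[0,0]; d=M.T@np.array([d[0],d[1],1]); return -M.T@t,d/np.linalg.norm(d)
def onz(uv,z,c):
    o,d=ray(uv,c); return o+d*(z-o[2])/d[2]
def tri(uvs,cs):
    A=0;b=0
    for uv,c in zip(uvs,cs):
        o,d=ray(uv,c);P=np.eye(3)-np.outer(d,d);A=A+P;b=b+P@o
    return np.linalg.solve(A,b)
E
python3 - <<'E'
from h import *
ct=cam("top");cs=cam("side")
t=cv2.imread("pics/top0.png");s=cv2.imread("pics/side0.png")
a=cv2.resize(t[145:235,240:410],None,fx=4.5,fy=4.5,interpolation=cv2.INTER_CUBIC)
cv2.imwrite("pics/tc.png",a)
b=cv2.resize(s[170:310,250:380],None,fx=4.2,fy=4.2,interpolation=cv2.INTER_CUBIC)
cv2.imwrite("pics/sc.png",b)
for n,uv,z in [("dish",(265,188),.03),("tray",(366,186),.014),("pot",(180,185),.09),("timer",(313,138),.06)]: print(n,onz(uv,z,ct).round(3))
for n,im in(("t",t),("s",s)):
    hsv=cv2.cvtColor(im,cv2.COLOR_BGR2HSV); m=cv2.inRange(hsv,(105,130,30),(130,255,255))
    k,l,st,ce=cv2.connectedComponentsWithStats(m)
    for i in range(1,k):
        if st[i,4]>20:
            v,u=np.nonzero(l==i); P=np.c_[u,v]; w=np.linalg.svd(P-P.mean(0),full_matrices=False)[2][0]; q=(P-P.mean(0))@w
            print(n,st[i],P.mean(0).round(2),w.round(3),(P.mean(0)+q.min()*w).round(1),(P.mean(0)+q.max()*w).round(1))
E
```

```text
dish [0.597 0.151 0.03 ]
tray [ 0.598 -0.195  0.014]
pot [0.605 0.426 0.09 ]
timer [ 0.759 -0.015  0.06 ]
t [260 198   6  20  90] [262.67 207.86] [-0.089  0.996] [263.6 198. ] [261.8 217.2]
t [259 219   5   6  25] [261.24 221.44] [-0.222  0.975] [261.9 218.7] [260.6 224.1]
s [261 184  14  11  35] [267.23 188.97] [0.778 0.629] [261. 184.] [273.8 194.3]
```

View pics/tc.png

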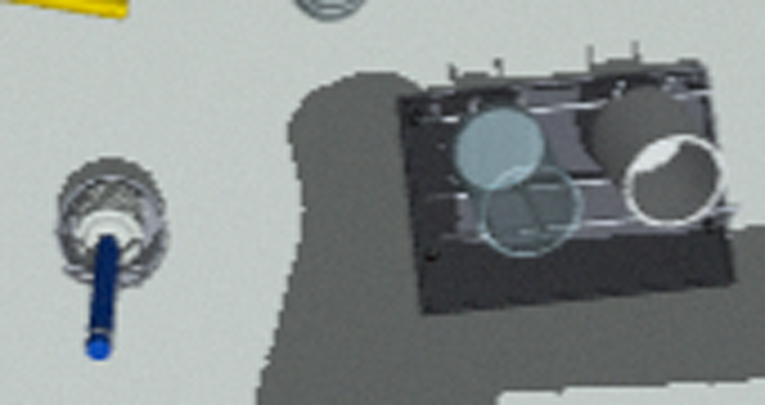

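View pics/sc.png

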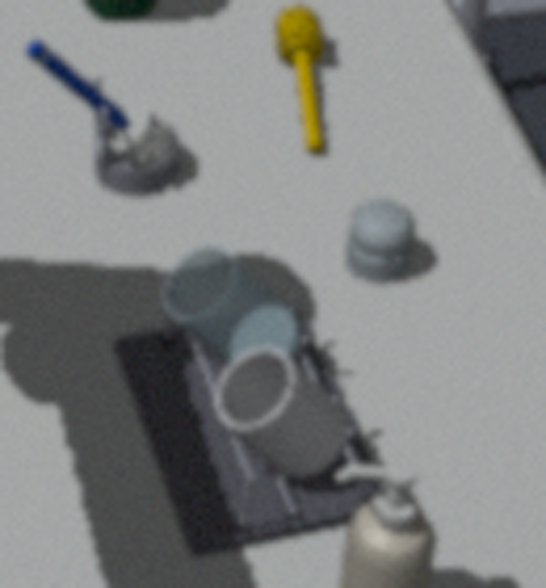

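The crops confirm the blue brush: its handle end is at top (97,348) and side (36,48) in crop pixels. The tumbler's rim is at top (531,210) and side (201,284), and its floor disc is at top (500,148). The beaker is on the right, at (675,180) in the top crop.

```bash
python3 - <<'E'
from h import *
ct=cam("top");cs=cam("side")
T=lambda u,v:((u+.5)/4.5-.5+240,(v+.5)/4.5-.5+145)
S=lambda u,v:((u+.5)/4.2-.5+250,(v+.5)/4.2-.5+170)
c=np.array([onz(T(*p),.014,ct) for p in[(400,97),(422,314),(735,283),(706,62)]]);print(c.round(4).tolist(),c.mean(0),[np.linalg.norm(c[i]-c[i-1]).round(4) for i in range(4)])
e=c[0]-c[1]+c[3]-c[2];print("yaw",np.degrees(np.arctan2(e[1],e[0])))
e=c[0]-c[3]+c[1]-c[2];print("yaw2",np.degrees(np.arctan2(-e[0],e[1])))
rim=tri([T(531,210),S(201,284)],[ct,cs]);fl=tri([T(500,148),S(266,335)],[ct,cs])
d=rim-fl;print("rim",rim,"fl",fl,np.linalg.norm(d),"tilt",np.degrees(np.arccos(d[2]/np.linalg.norm(d))),"az",np.degrees(np.arctan2(-d[1],-d[0])))
rb=tri([T(675,180),S(256,390)],[ct,cs]);print("beaker rim",rb)
he=tri([T(97,347),S(36,48)],[ct,cs]);dish=onz(T(112,222),.017,ct);print("handle end",he,"dish",dish)
ks=bot.camera_params("wrist");print(ks)
s=bot.read_state();Rt=R.from_rotvec(s['tcp_rot']);K,D,r,t=cam("wrist");M=cv2.Rodrigues(r)[0]
print("cam in tool",Rt.inv().apply(-M.T@t-s['tool_pos']),"cam rot in tool cols\n",(Rt.as_matrix().T@M.T).round(3))
E
```

```text
[[0.6705, -0.0691, 0.014], [0.5027, -0.0794, 0.014], [0.5201, -0.3176, 0.014], [0.6915, -0.3054, 0.014]] [ 0.59620017 -0.19289178  0.014     ] [np.float64(0.2371), np.float64(0.1681), np.float64(0.2388), np.float64(0.1718)]
yaw 3.80256347643277
yaw2 4.634606158319373
rim [ 0.56324021 -0.14347654  0.12679917] fl [ 0.62278766 -0.13793062  0.04885146] 0.09824715196655556 tilt 37.49711881439218 az 5.320864217406783
beaker rim [ 0.58448433 -0.24995911  0.1083226 ]
handle end [0.47358445 0.15936515 0.15722581] dish [0.57894709 0.15422618 0.017     ]
{'fov_y': 58.599022424202, 'cx': 283.9637306524498, 'cy': 203.33795850066605, 'D': array([0.02705219, 0.        , 0.        , 0.        , 0.        ]), 'rvec': array([-2.30417151,  1.78632355,  0.24661001]), 'tvec': array([-0.67560436, -0.03523341,  0.37780591])}
cam in tool [ 0.06815726  0.00119112 -0.11783534] cam rot in tool cols
 [[-0.    -0.963 -0.27 ]
 [ 1.    -0.     0.001]
 [-0.002 -0.27   0.963]]
```

```bash
cat >> h.py <<'E'
def toolR(tilt,yaw):  # tool pointing down, leaning by tilt (deg) forward, heading yaw
    y=np.radians(yaw);t=np.radians(tilt); z=np.array([np.sin(t)*np.cos(y),np.sin(t)*np.sin(y),-np.cos(t)])
    x=np.array([np.cos(t)*np.cos(y),np.cos(t)*np.sin(y),np.sin(t)]); return np.c_[x,np.cross(z,x),z]
def move(pos,Rm,frm=None):
    s=bot.read_state(); p0,R0=(s['tool_pos'],R.from_rotvec(s['tcp_rot'])) if frm is None else (frm[0],R.from_matrix(frm[1]))
    d=R0.inv().apply(np.array(pos)-p0); w=(R0.inv()*R.from_matrix(Rm)).as_rotvec()
    print("row",(d/.6).round(4).tolist(),(w/np.pi).round(4).tolist(),"rows>=",np.ceil(max(np.linalg.norm(d)/.05,np.degrees(np.linalg.norm(w))/8.59)))
E
python3 - <<'E'
from h import *
a=toolR(35,4.5); move(np.array([.563,-.144,.127])-.15*a[:,2]-.03*a[:,0],a)
E
```

```text
row [0.6673, -0.6894, 0.0388] [-0.0175, 0.194, 0.0532] rows>= 12.0
```

Emit:
play_rows:
  commands:
    - [[0.667, -0.689, 0.039, -0.0175, 0.194, 0.053, -1], [0.667, -0.689, 0.039, -0.0175, 0.194, 0.053, -1], [0.667, -0.689, 0.039, -0.0175, 0.194, 0.053, -1], [0.667, -0.689, 0.039, -0.0175, 0.194, 0.053, -1], [0.667, -0.689, 0.039, -0.0175, 0.194, 0.053, -1], [0.667, -0.689, 0.039, -0.0175, 0.194, 0.053, -1], [0.667, -0.689, 0.039, -0.0175, 0.194, 0.053, -1], [0.667, -0.689, 0.039, -0.0175, 0.194, 0.053, -1]]

```text
time: 0.9
tool_pos: [0.3659, -0.3046, 0.2393]
tcp_rot: [-2.973, -0.116, -0.938]
wrist_force: [0.9, -0.7, 1.3]
width: 0.999
grip_force: 0.0
```

```bash
python3 - <<'E'
from h import *
a=toolR(35,4.5); move(np.array([.563,-.144,.127])-.15*a[:,2]-.03*a[:,0],a);s=bot.read_state();print(s['tool_pos'],s['joint_vel'])
E
```

```text
row [0.1281, -0.2413, 0.1029] [0.0006, -0.0001, -0.0] rows>= 4.0
[ 0.36585944 -0.30460777  0.23934503] [ 1.05645248 -0.62332122  0.48644019 -0.03698948 -0.50963969  0.93682178]
```

Emit:
play_rows:
  commands:
    - [[0.12, -0.23, 0.1, 0, 0, 0, -1], [0.12, -0.23, 0.1, 0, 0, 0, -1], [0.12, -0.23, 0.1, 0, 0, 0, -1], [0.12, -0.23, 0.1, 0, 0, 0, -1], [0.12, -0.23, 0.1, 0, 0, 0, -1], [0.12, -0.23, 0.1, 0, 0, 0, -1]]

```text
time: 1.5
tool_pos: [0.4479, -0.1609, 0.2316]
tcp_rot: [-2.973, -0.122, -0.937]
wrist_force: [0.6, -0.5, 0.0]
width: 1.001
grip_force: 0.0
```

```bash
python3 - <<'E'
from h import *
a=toolR(35,4.5); move(np.array([.563,-.144,.127])-.15*a[:,2]-.03*a[:,0],a);s=bot.read_state();print(s['tool_pos'],s['q'],s['wrist_force'])
import pickle
c=cam("wrist");im=bot.read_camera("wrist");pickle.dump((c,im),open("w1.pkl","wb"));cv2.imwrite("pics/w1.png",cv2.resize(im,(800,600),interpolation=cv2.INTER_CUBIC))
E
```

```text
row [0.0085, -0.013, 0.0038] [0.0002, 0.0, 0.0011] rows>= 1.0
[ 0.44791716 -0.16090209  0.23163162] [-0.66571682 -0.40993171  2.38768361  0.58552169  0.7782601   0.47995557] [ 0.57837779 -0.53324581  0.02855534]
```

View pics/w1.png

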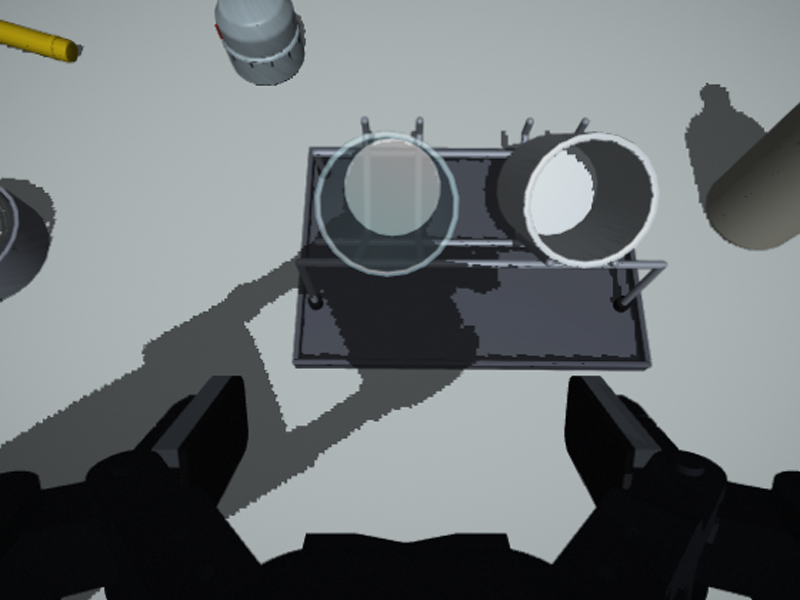

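The wrist view shows the tumbler rim's outer ellipse with x 316–459 and y 132–275, and its floor disc with x 344–441 and y 139–237. The beaker is to the right at (590,200). The tray's front edge runs from (293,361) to (651,365). I'll fit the glass pose to these.

```bash
cat > fit.py <<'E'
from h import *
import pickle
from scipy.optimize import least_squares
cw,im=pickle.load(open("w1.pkl","rb"));ct=cam("top");cs=cam("side")
W=lambda l,r,t,b:[(l+.5)*.7-.5,(r+.5)*.7-.5,(t+.5)*.7-.5,(b+.5)*.7-.5]
T=lambda l,r,t,b:[(l+.5)/4.5-.5+240,(r+.5)/4.5-.5+240,(t+.5)/4.5-.5+145,(b+.5)/4.5-.5+145]
S=lambda l,r,t,b:[(l+.5)/4.2-.5+250,(r+.5)/4.2-.5+250,(t+.5)/4.2-.5+170,(b+.5)/4.2-.5+170]
obs=[(cw,.036,.104,W(316,459,132,275),.7),(cw,.033,0,W(344,441,139,237),1.),(ct,.036,.104,T(482,581,163,257),.5),(cs,.036,.104,S(163,239,248,321),.5)]
th=np.linspace(0,2*np.pi,120)
def box(p,c,r,h):
    a=toolR(p[3],p[4]);P=p[:3]-h*a[:,2]+r*(np.cos(th)[:,None]*a[:,0]+np.sin(th)[:,None]*a[:,1])
    q=proj(P,c);return np.array([q[:,0].min(),q[:,0].max(),q[:,1].min(),q[:,1].max()])
def res(p,sel=range(4)): return np.r_[tuple((box(p,*obs[i][:3])-obs[i][3])/obs[i][4] for i in sel)+((p[3]-35)/.7,(p[4]-4.1)/.7)]
for sel in ([0,1],[2,3],[0,1,2,3]):
    f=least_squares(res,[.62,-.14,.045,35,4],args=(sel,),x_scale=[.01,.01,.01,1,1])
    a=toolR(*f.x[3:]);print(sel,f.x.round(4),"rim",(f.x[:3]-.104*a[:,2]).round(4),"\n",f.fun.round(1))
# tray from wrist image
for uv in[(310,147),(651,362),(294,361),(645,147)]: print(onz(((uv[0]+.5)*.7-.5,(uv[1]+.5)*.7-.5),.014,cw).round(4))
E
python3 fit.py
```

```text
[0, 1] [ 0.6243 -0.1396  0.0413 34.8124  4.1936] rim [ 0.5651 -0.144   0.1267] 
 [ 0.1 -0.2 -0.3  0.5  0.6 -0.5  0.2 -0.5 -0.3  0.1]
[2, 3] [ 0.6221 -0.1395  0.0415 34.7946  4.097 ] rim [ 0.5629 -0.1438  0.127 ] 
 [-0.9  0.8  0.7  0.1  0.8  0.1 -0.9  0.8 -0.3 -0. ]
[0, 1, 2, 3] [ 0.6235 -0.1397  0.0426 34.8778  4.171 ] rim [ 0.5642 -0.144   0.1279] 
 [-0.4  0.1 -0.2  1.4  0.5 -0.4  0.1 -0.3 -0.6  1.1 -0.2 -0.7  1.6  0.9
 -1.3  0.4 -0.2  0.1]
[ 0.6712 -0.071   0.014 ]
[ 0.5235 -0.3211  0.014 ]
[ 0.5045 -0.0837  0.014 ]
[ 0.6922 -0.328   0.014 ]
```

```bash
python3 - <<'E'
from h import *
a=toolR(40,-2.7); move(np.array([.52,.0,.29]),toolR(38,1)); move(np.array([.434,.161,.218]),a)
E
```

```text
row [0.1717, -0.259, 0.001] [-0.011, 0.0166, 0.0163] rows>= 4.0
row [0.0036, -0.5382, 0.0289] [-0.0238, 0.0277, 0.0324] rows>= 7.0
```

Emit:
play_rows:
  commands:
    - [[0.17, -0.26, 0, -0.011, 0.0166, 0.016, -1], [0.17, -0.26, 0, -0.011, 0.0166, 0.016, -1], [0.17, -0.26, 0, -0.011, 0.0166, 0.016, -1], [0.0036, -0.538, 0.029, -0.0238, 0.0277, 0.0324, -1], [0.0036, -0.538, 0.029, -0.0238, 0.0277, 0.0324, -1], [0.0036, -0.538, 0.029, -0.0238, 0.0277, 0.0324, -1], [0.0036, -0.538, 0.029, -0.0238, 0.0277, 0.0324, -1], [0.0036, -0.538, 0.029, -0.0238, 0.0277, 0.0324, -1]]

```text
time: 2.35
tool_pos: [0.4534, 0.0981, 0.2319]
tcp_rot: [2.937, -0.076, 1.06]
wrist_force: [1.5, -0.1, -0.1]
width: 1.0
grip_force: 0.0
```

```bash
python3 - <<'E'
from h import *
a=toolR(40,-2.7);  move(np.array([.434,.161,.218]),a);s=bot.read_state();print(s['tool_pos'],s['q'])
import pickle
bot.read_camera("wrist");bot.read_camera("wrist")
move(np.array([.434,.161,.218]),a)
c=cam("wrist");im=bot.read_camera("wrist");pickle.dump((c,im),open("w2.pkl","wb"));cv2.imwrite("pics/w2.png",cv2.resize(im,(800,600),interpolation=cv2.INTER_CUBIC))
E
```

```text
row [-0.0438, -0.1031, -0.0063] [0.0012, 0.0017, -0.001] rows>= 2.0
[0.45338414 0.0980788  0.23193446] [ 0.32241221 -0.51902536  2.4789521  -0.44833734  0.57040994  2.24866719]
row [-0.0395, -0.0981, -0.0062] [-0.0005, 0.0028, 0.0012] rows>= 2.0
```

View pics/w2.png

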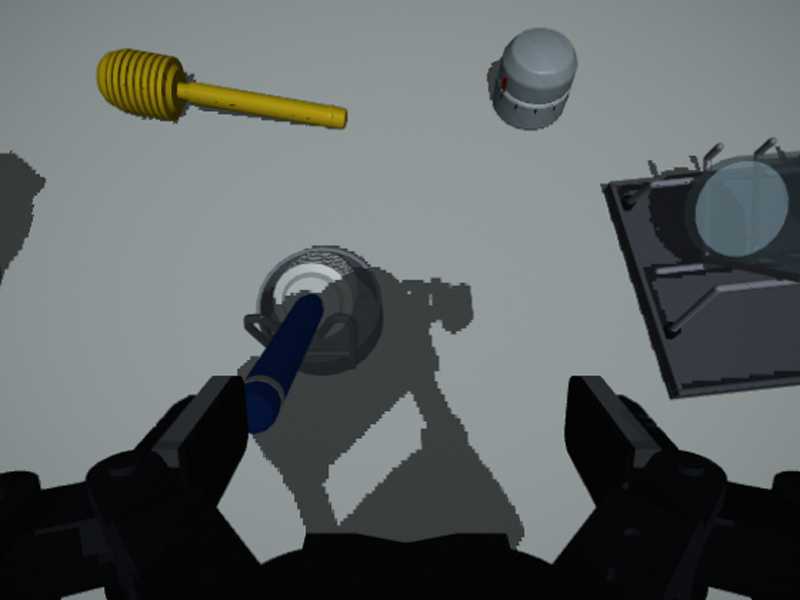

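The wrist view shows the blue handle with its white band centre at about (265,388) and its lower end at about (312,298). The dish's outer rim ellipse has x 257–383 and y 246–375. q6 is near its limit, and since the brush is round I'll roll the tool −30° about z for the grasp. I'll fit the rest pose.

```bash
cat > fitb.py <<'E'
from h import *
import pickle
from scipy.optimize import least_squares
cw,im=pickle.load(open("w2.pkl","rb"));ct=cam("top");cs=cam("side")
w=lambda u,v:np.array([(u+.5)*.7-.5,(v+.5)*.7-.5])
tp=lambda u,v:np.array([(u+.5)/4.5-.5+240,(v+.5)/4.5-.5+145])
sd=lambda u,v:np.array([(u+.5)/4.2-.5+250,(v+.5)/4.2-.5+170])
th=np.linspace(0,2*np.pi,120)
def model(p):
    y=np.radians(p[2]);ex=np.array([np.cos(y),np.sin(y),0]);u=-ex*np.sin(np.radians(40))+np.array([0,0,np.cos(np.radians(40))])
    o=np.array([p[0],p[1],0]);tip=o+.0285*ex+[0,0,.011];return o,tip,u
def res(p,full=True):
    o,tip,u=model(p);q=proj(o+[0,0,.034]+.042*np.c_[np.cos(th),np.sin(th),0*th],cw)
    r=list((np.array([q[:,0].min(),q[:,0].max(),q[:,1].min()])-[w(257,0)[0],w(383,0)[0],w(0,246)[1]])/1.)
    r+=list((proj(tip+.187*u,cw)[0]-w(265,388))/1.5)+list((proj(tip+.07*u,cw)[0]-w(311,303))/np.array([1.5,4]))
    if full: r+=list((proj(tip+.2*u,ct)[0]-tp(97,347))/.7)+list((proj(tip+.2*u,cs)[0]-sd(36,48))/.7)
    return np.array(r)
if __name__=="__main__":
  for full in(False,True):
    f=least_squares(res,[.58,.153,-2.7],args=(full,),x_scale=[.01,.01,1]);print(f.x.round(4),f.fun.round(1))
  o,tip,u=model(f.x);print("tip",tip,"u",u)
E
python3 fitb.py
```

```text
[ 0.5733  0.1518 -1.5762] [ 0.  -0.2 -2.2 -0.   1.7  0.3 -0. ]
[ 0.5733  0.1517 -1.9116] [ 0.1 -0.2 -2.2 -0.6  1.7  0.2 -0.   1.8  0.1  0.3 -1.1]
tip [0.60181382 0.15076013 0.011     ] u [-0.6424299   0.02144137  0.76604444]
```

```bash
python3 - <<'E'
from h import *
tip=np.array([.6018,.1508,.011]);u=np.array([-.6424,.0214,.766])
a=toolR(40,-1.9)@R.from_euler('z',-30,degrees=True).as_matrix()
move(tip+.235*u,a);move(tip+.166*u,a)
E
```

```text
row [-0.0478, -0.0931, 0.0465] [0.002, 0.0034, -0.1688] rows>= 4.0
row [-0.0468, -0.0941, 0.1615] [0.002, 0.0034, -0.1688] rows>= 4.0
```

Emit:
play_rows:
  commands:
    - [[-0.048, -0.093, 0, 0.002, 0.0034, -0.169, -1], [-0.048, -0.093, 0, 0.002, 0.0034, -0.169, -1], [-0.048, -0.093, 0, 0.002, 0.0034, -0.169, -1], [-0.048, -0.093, 0.0, 0.002, 0.0034, -0.169, -1], [-0.048, -0.093, 0.03, 0.002, 0.0034, -0.169, -1], [-0.048, -0.093, 0.045, 0.002, 0.0034, -0.169, -1], [-0.048, -0.093, 0.045, 0.002, 0.0034, -0.169, -1]]

```text
time: 3.2
tool_pos: [0.4516, 0.1525, 0.1914]
tcp_rot: [2.705, 0.666, 0.973]
wrist_force: [0.4, -0.2, -0.4]
width: 1.0
grip_force: 0.0
```

```bash
python3 - <<'E'
from h import *
import pickle
tip=np.array([.6018,.1508,.011]);u=np.array([-.6424,.0214,.766])
a=toolR(40,-1.9)@R.from_euler('z',-30,degrees=True).as_matrix()
bot.read_camera("wrist");bot.read_camera("wrist")
move(tip+.235*u,a);move(tip+.166*u,a)
print(bot.read_state()['q'])
c=cam("wrist");im=bot.read_camera("wrist");pickle.dump((c,im),open("w3.pkl","wb"))
for d in(0,.07,.187,.2):
    x,y=proj(tip+d*u,c)[0];cv2.circle(im,(int(x),int(y)),2,(0,0,255),-1);print(d,x,y)
cv2.imwrite("pics/w3.png",cv2.resize(im,(800,600),interpolation=cv2.INTER_CUBIC))
E
```

```text
row [-0.0003, -0.0046, 0.0012] [0.0012, 0.0002, -0.0016] rows>= 1.0
row [-0.0002, -0.0051, 0.1162] [0.0012, 0.0002, -0.0016] rows>= 2.0
[ 0.49968719 -0.39729151  2.49196148 -0.70722539  0.53289525  2.11141845]
0 278.46428347770114 171.87207365338756
0.07 277.6353054326635 188.98825642873933
0.187 274.84867849767505 246.40456609284894
0.2 274.3043313337152 257.5989497631239
```

View pics/w3.png

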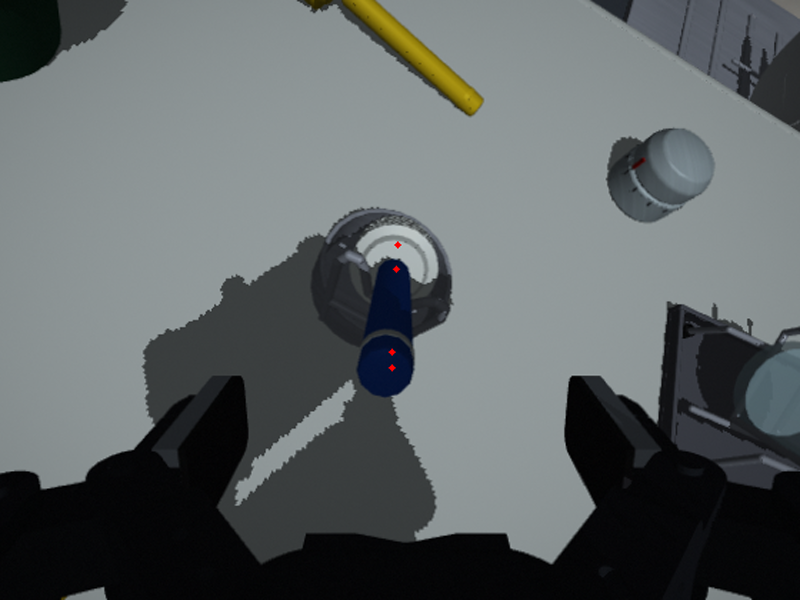

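The view shows the handle's end cap at (386,366), centred between the open pads and about 1.7 mm to tool −y of my model. I'll go down and close.

Emit:
play_rows:
  commands:
    - [[0, -0.008, 0.05, 0.001, 0, -0.0015, -1], [0, -0.008, 0.116, 0.001, 0, -0.0015, -1], [0, -0.008, 0.116, 0.001, 0, -0.0015, -1], [0, -0.008, 0.116, 0.001, 0, -0.0015, -1], [0, -0.008, 0.116, 0.001, 0, -0.0015, -1], [0, -0.008, 0.116, 0.001, 0, -0.0015, -1]]

```text
time: 3.95
tool_pos: [0.4947, 0.1582, 0.1403]
tcp_rot: [2.703, 0.679, 0.983]
wrist_force: [-0.0, 0.3, -0.2]
width: 1.002
grip_force: 0.0
```

Emit:
play_rows:
  commands:
    - [[0, 0, 0, 0, 0, 0, 1], [0, 0, 0, 0, 0, 0, 1], [0, 0, 0, 0, 0, 0, 1], [0, 0, 0, 0, 0, 0, 1], [0, 0, 0, 0, 0, 0, 1], [0, 0, 0, 0, 0, 0, 1], [0, 0, 0, 0, 0, 0, 1], [0, 0, 0, 0, 0, 0, 1]]
  force: 70

```text
time: 4.75
tool_pos: [0.4943, 0.1578, 0.1383]
tcp_rot: [2.704, 0.68, 0.978]
wrist_force: [-5.4, -0.3, 5.9]
width: 0.195
grip_force: 68.0
```

```bash
python3 - <<'E'
from h import *
tip=np.array([.6018,.1508,.011]);u=np.array([-.6424,.0214,.766])
s=bot.read_state();print({k:np.round(v,4).tolist() for k,v in s.items()})
a=R.from_rotvec(s['tcp_rot']).as_matrix(); t2=tip-.0017*a[:,1]
print("tip in tool",a.T@(t2-s['tool_pos']),"u in tool",a.T@u, "tip",t2)
E
```

```text
{'time': 4.75, 'q': [0.4443, -0.1974, 2.4746, -0.9493, 0.3701, 2.3384], 'joint_vel': [0.0013, -0.0016, -0.0009, 0.0003, 0.0016, -0.0004], 'joint_torque': [-0.9026, -18.9335, -31.874, -1.2663, -1.0603, 0.0126], 'tool_pos': [0.4943, 0.1578, 0.1383], 'tcp_rot': [2.7037, 0.6796, 0.9778], 'wrist_force': [-5.418, -0.3013, 5.9117], 'torque': [0.0488, 0.4686, -0.0384], 'grip_force': 67.9747, 'width': 0.195}
tip in tool [-0.00145071  0.00177217  0.16672152] u in tool [ 0.00192445 -0.0011813  -0.99994331] tip [0.60119521 0.15229192 0.01045374]
```

```bash
python3 - <<'E'
from h import *
s=bot.read_state();p=np.array(s['tool_pos']);a=R.from_rotvec(s['tcp_rot']).as_matrix()
for d in([0,0,.035],[.03,0,.15],[.03,-.12,.19]): move(p+d,a)
E
```

```text
row [0.0325, 0.0187, -0.0446] [0.0, 0.0, 0.0] rows>= 1.0
row [0.1733, 0.0981, -0.1592] [0.0, 0.0, 0.0] rows>= 4.0
row [0.1147, 0.2951, -0.2063] [0.0, 0.0, 0.0] rows>= 5.0
```

Emit:
play_rows:
  commands:
    - [[0.016, 0.009, -0.022, 0, 0, 0, 1], [0.0325, 0.019, -0.0446, 0, 0, 0, 1], [0.0325, 0.019, -0.0446, 0, 0, 0, 1], [0.173, 0.098, -0.159, 0, 0, 0, 1], [0.173, 0.098, -0.159, 0, 0, 0, 1], [0.173, 0.098, -0.159, 0, 0, 0, 1], [0.173, 0.098, -0.159, 0, 0, 0, 1], [0.173, 0.098, -0.159, 0, 0, 0, 1]]

```text
time: 5.55
tool_pos: [0.5234, 0.157, 0.2857]
tcp_rot: [2.705, 0.679, 0.973]
wrist_force: [-1.1, -0.0, -1.9]
width: 0.197
grip_force: 68.4
```

```bash
python3 - <<'E'
from h import *
bot.read_camera("wrist")
s=bot.read_state();print(s['tool_pos'],s['q'],s['wrist_force'],s['width'],s['grip_force'])
fl=np.array([.6238,-.1397,.042]);a=toolR(35,4.2)@R.from_euler('z',-30,degrees=True).as_matrix();g=-a[:,2]
move([.52,.0,.32],toolR(37,1)@R.from_euler('z',-30,degrees=True).as_matrix())
print(fl+.3167*g);move(fl+.3167*g,a)
c=cam("wrist");im=bot.read_camera("wrist")
cv2.imwrite("pics/w4.png",cv2.resize(im,(800,600),interpolation=cv2.INTER_CUBIC))
E
```

```text
[0.52272038 0.15680775 0.28426978] [ 0.40794027 -0.346477    2.27789918 -0.48851167  0.62273843  1.80077604] [ 0.12915465 -0.10309613 -1.20787546] 0.19043265930234118 68.39767456054688
row [-0.0955, 0.2468, -0.043] [0.0166, -0.0082, -0.012] rows>= 4.0
[ 0.44263617 -0.15300384  0.30142545]
row [-0.3227, 0.4146, -0.096] [0.0313, -0.0125, -0.0263] rows>= 7.0
```

View pics/w4.png

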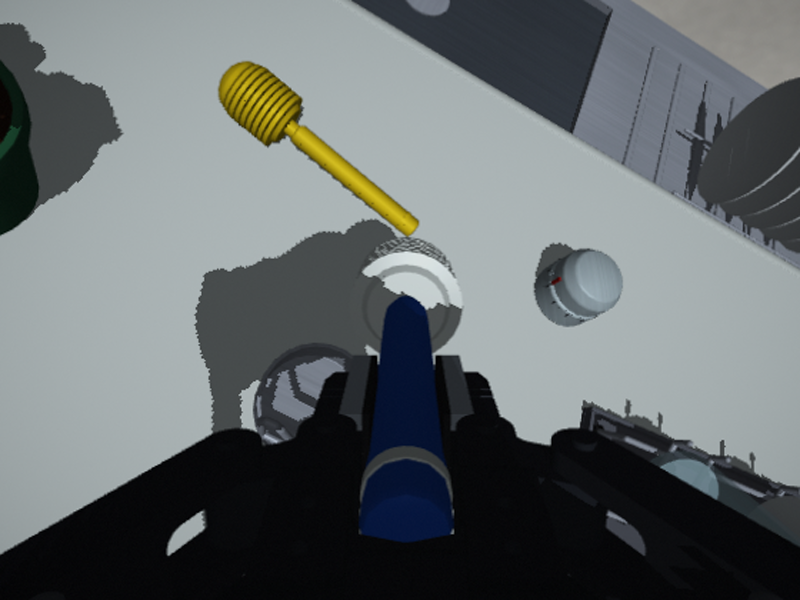

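The brush is held. Its white head shoulder spans x 361–463, its top edge is at y 236, and the handle end cap is at (407,500). I'll work out the in-hand tilt.

```bash
python3 - <<'E'
from h import *
from scipy.optimize import least_squares
s=bot.read_state();Rt=R.from_rotvec(s['tcp_rot']).as_matrix();p=s['tool_pos'];K,D,r,t=cam("wrist");th=np.linspace(0,2*np.pi,90)
def circ(h,rad,q):
    x0,tx,ty,cy,cx=q; z=.1667-h; c=np.array([x0+tx*(z-.006)+cx,ty*(z-.006)+cy,z])
    P=(c+rad*np.c_[np.cos(th),np.sin(th),0*th])@Rt.T+p; u=proj(P,(K,D,r,t))*1.4286; return u[:,0].min(),u[:,0].max(),u[:,1].min(),u[:,1].max()
def res(q):
    a=circ(.062,.025,q);b=circ(.017,.025,q);e=circ(.2,.009,q)
    return np.array([a[0]-361,a[1]-463,(a[2]-252)/2,b[2]-236,e[0]-359,e[1]-454,(e[3]-541)/2,q[0]/.0005,(q[3]-.0012)/.0005,q[4]/.001])
f=least_squares(res,[0,0,0,0,0],x_scale=.001);print(f.x.round(4),f.fun.round(1));q=f.x
print("tip in tool", q[0]+q[1]*.16,q[2]*.16,"angles deg",np.degrees(q[1:3]))
E
```

```text
[ 0.0005 -0.0433  0.0198  0.0022  0.0018] [-6.6  6.1 -0.6  0.8 -1.7  1.2  1.   0.9  1.9  1.8]
tip in tool -0.006477051368412955 0.003167163009065917 angles deg [-2.48142201  1.13415671]
```

```bash
python3 - <<'E'
from h import *
from scipy.optimize import least_squares
im=cv2.imread("pics/w4.png");hsv=cv2.cvtColor(im,cv2.COLOR_BGR2HSV);m=cv2.inRange(hsv,(105,120,25),(130,255,255));m[:,:330]=0;m[:,480:]=0
for y in range(285,560,12):
    u=np.nonzero(m[y])[0]
    if len(u)>5: print(y,u.min(),u.max(),(u.min()+u.max())/2,end=" | ")
print(); v=np.nonzero(m.sum(1)>255*5)[0];print(v.min(),v.max())
g=cv2.cvtColor(im,cv2.COLOR_BGR2GRAY).astype(int)
for y in(285,300,315,330): print(y,g[y,345:390:3].tolist(),g[y,430:475:3].tolist())
print("col406",g[225:300:3,406].tolist())
s=bot.read_state();Rt=R.from_rotvec(s['tcp_rot']).as_matrix();p=s['tool_pos'];c=cam("wrist");th=np.linspace(0,2*np.pi,90)
for tx in(0,-1,-2,-3):
    o=[]
    for h,rad in((.07,.009),(.187,.009),(.2,.009),(.062,.025),(.017,.025)):
        z=.1667-h;P=(np.array([np.tan(np.radians(tx))*(z-.006),.0014,z])+rad*np.c_[np.cos(th),np.sin(th),0*th])@Rt.T+p
        u=proj(P,c)*1.4286;o.append([round(float(k)) for k in(u[:,0].min(),u[:,0].max(),u[:,1].min(),u[:,1].max())])
    print(tx,o)
E
```

```text
297 399 411 405.0 | 309 387 424 405.5 | 321 384 427 405.5 | 333 383 428 405.5 | 345 381 430 405.5 | 357 380 431 405.5 | 369 378 434 406.0 | 381 378 434 406.0 | 393 376 435 405.5 | 405 375 437 406.0 | 417 374 438 406.0 | 429 372 440 406.0 | 441 371 441 406.0 | 453 369 443 406.0 | 465 366 446 406.0 | 477 370 442 406.0 | 489 365 447 406.0 | 501 362 450 406.0 | 513 360 451 405.5 | 525 359 453 406.0 | 537 376 435 405.5 | 
296 542
285 [76, 75, 76, 74, 78, 78, 78, 77, 70, 70, 72, 78, 73, 163, 205] [204, 205, 177, 157, 156, 201, 208, 208, 208, 199, 178, 178, 178, 179, 179]
300 [75, 76, 77, 77, 77, 77, 68, 67, 77, 77, 77, 77, 78, 77, 78] [202, 202, 204, 204, 201, 159, 159, 199, 202, 202, 202, 178, 179, 179, 179]
315 [75, 75, 77, 76, 76, 76, 69, 66, 77, 77, 77, 77, 77, 65, 16] [78, 77, 77, 77, 78, 68, 69, 77, 77, 77, 99, 178, 179, 177, 178]
330 [75, 76, 75, 75, 77, 76, 76, 76, 72, 65, 77, 77, 71, 20, 17] [67, 77, 77, 67, 69, 77, 76, 76, 80, 173, 178, 178, 178, 178, 179]
col406 [168, 155, 136, 110, 77, 142, 113, 98, 157, 231, 221, 221, 222, 184, 151, 153, 204, 205, 204, 204, 205, 203, 204, 118, 20]
0 [[384, 427, 288, 328], [363, 449, 439, 514], [358, 455, 478, 561], [348, 463, 246, 356], [357, 454, 229, 323]]
-1 [[384, 427, 291, 332], [363, 449, 437, 512], [358, 455, 474, 558], [348, 463, 250, 360], [357, 454, 234, 327]]
-2 [[384, 427, 295, 335], [363, 449, 435, 510], [358, 455, 471, 555], [348, 463, 254, 363], [357, 454, 239, 332]]
-3 [[384, 427, 299, 339], [363, 449, 433, 509], [358, 455, 468, 551], [348, 463, 258, 367], [357, 454, 244, 336]]
```

```bash
cat >> h.py <<'E'
FL=np.array([.6236,-.1392,.042]);TT=np.array([-.0047,0,.1665])
RG=toolR(35,4.2)@R.from_euler('z',-30,degrees=True).as_matrix()@R.from_euler('y',1.7,degrees=True).as_matrix()
G=-toolR(35,4.2)[:,2]
def tcp_at(h): return FL+h*G-RG@TT
def tipnow():
    s=bot.read_state();Rt=R.from_rotvec(s['tcp_rot']).as_matrix();d=np.array(s['tool_pos'])+Rt@TT-FL
    b=toolR(35,4.2); print("tip: h",(d@G*1e3).round(1),"lat fwd/left mm",(d@b[:,0]*1e3).round(1),(-d@b[:,1]*1e3).round(1),"F axial",(np.array(s['wrist_force'])@G).round(2),"lat",(np.array(s['wrist_force'])@b[:,:2]).round(2),"q",np.round(s['q'],2),"t",s['time'])
E
python3 - <<'E'
from h import *
move([.52,.0,.32],RG); move(tcp_at(.134),RG); print(tcp_at(.134))
E
```

```text
row [-0.0947, 0.2472, -0.0434] [0.0315, -0.0029, -0.0256] rows>= 4.0
row [-0.3235, 0.4114, -0.0699] [0.0315, -0.0029, -0.0256] rows>= 7.0
[ 0.4515033  -0.15195907  0.28808941]
```

Emit:
play_rows:
  commands:
    - [[-0.095, 0.247, -0.043, 0.0315, -0.003, -0.0256, 1], [-0.095, 0.247, -0.043, 0.0315, -0.003, -0.0256, 1], [-0.095, 0.247, -0.043, 0.0315, -0.003, -0.0256, 1], [-0.2, 0.33, -0.08, 0.0315, -0.003, -0.0256, 1], [-0.26, 0.38, -0.09, 0.0315, -0.003, -0.0256, 1], [-0.3235, 0.4114, -0.07, 0.0315, -0.003, -0.0256, 1], [-0.3235, 0.4114, -0.07, 0.0315, -0.003, -0.0256, 1], [-0.3235, 0.4114, -0.07, 0.0315, -0.003, -0.0256, 1]]

```text
time: 6.45
tool_pos: [0.454, -0.1425, 0.2893]
tcp_rot: [2.742, 0.85, 0.932]
wrist_force: [-0.3, -0.7, -1.7]
width: 0.196
grip_force: 68.7
```

```bash
python3 - <<'E'
from h import *
tipnow();bot.read_camera("top");bot.read_camera("top");tipnow();move(tcp_at(.134),RG)
E
```

```text
tip: h 133.1 lat fwd/left mm 3.8 9.7 F axial -1.19 lat [-1.21  0.63] q [-0.63 -0.48  2.33  0.55  0.87  0.06] t 6.45
tip: h 133.5 lat fwd/left mm 1.1 1.2 F axial -1.08 lat [-0.32 -0.31] q [-0.65 -0.48  2.33  0.55  0.87  0.07] t 6.55
row [-0.0035, 0.0025, -0.001] [0.002, 0.0011, -0.0044] rows>= 1.0
```

```bash
python3 - <<'E'
from h import *
move(tcp_at(.108),RG)
E
```

```text
row [-0.0047, 0.0023, 0.0424] [0.002, 0.0011, -0.0044] rows>= 1.0
```

Emit:
play_rows:
  commands:
    - [[-0.0047, 0.0023, 0.0424, 0.002, 0.001, -0.0044, 1], [-0.0047, 0.0023, 0.0424, 0.002, 0.001, -0.0044, 1], [-0.0047, 0.0023, 0.0424, 0.002, 0.001, -0.0044, 1], [-0.0047, 0.0023, 0.0424, 0.002, 0.001, -0.0044, 1]]

```text
time: 6.95
tool_pos: [0.4701, -0.1416, 0.2702]
tcp_rot: [2.735, 0.875, 0.935]
wrist_force: [-0.1, -0.7, -0.9]
width: 0.193
grip_force: 68.7
```

```bash
python3 - <<'E'
from h import *
tipnow()
w=bot.read_camera("wrist");t=bot.read_camera("top");s=bot.read_camera("side");tipnow()
b=toolR(35,4.2)
th=np.linspace(0,2*np.pi,90)
# predicted vs seen: draw rim outer
c=cam("wrist")
a=cv2.resize(w[80:380,130:430],(600,600),interpolation=cv2.INTER_CUBIC)
q=proj(FL+.104*G+.036*(np.cos(th)[:,None]*b[:,0]+np.sin(th)[:,None]*b[:,1]),c)
for x,y in q[::3]: cv2.circle(a,(int((x-130+.5)*2),int((y-80+.5)*2)),1,(0,0,255),-1)
q=proj(FL+.125*G+.025*(np.cos(th)[:,None]*b[:,0]+np.sin(th)[:,None]*b[:,1]),c)
for x,y in q[::3]: cv2.circle(a,(int((x-130+.5)*2),int((y-80+.5)*2)),1,(0,255,0),-1)
d=cv2.resize(t[150:215,310:375][:, :],(200,200),interpolation=cv2.INTER_CUBIC);e=cv2.resize(s[205:285,285:345],(200,267),interpolation=cv2.INTER_CUBIC)
o=np.zeros((600,800,3),np.uint8);o[:,:600]=a;o[:200,600:]=d;o[200:467,600:]=e
cv2.imwrite("pics/c5.png",o)
E
```

```text
tip: h 108.2 lat fwd/left mm 6.2 10.7 F axial -0.65 lat [-0.61  0.65] q [-0.61 -0.43  2.33  0.58  0.81  0.03] t 6.95
tip: h 109.0 lat fwd/left mm 7.5 9.9 F axial -0.22 lat [-1.2   0.01] q [-0.61 -0.43  2.33  0.58  0.81  0.03] t 7.1
```

View pics/c5.png

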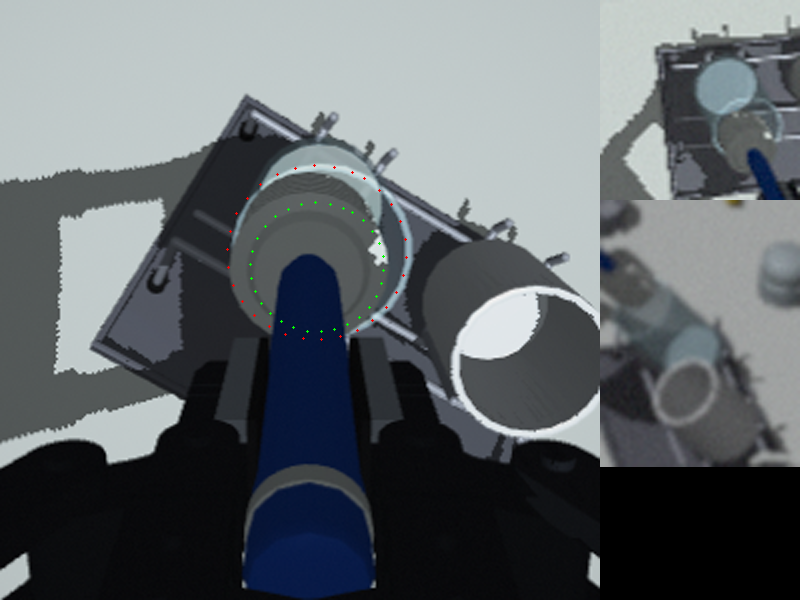

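The view shows the rim ellipse matching my prediction to about 1.5 mm, but the head sits left of and below the rim centre. This agrees with the measured lateral error of +7.5/+9.9 mm, so I'll centre before entering.

```bash
python3 - <<'E'
from h import *
tipnow();move(tcp_at(.115),RG)
E
```

```text
tip: h 109.0 lat fwd/left mm 7.5 9.9 F axial -0.22 lat [-1.2   0.01] q [-0.61 -0.43  2.33  0.58  0.81  0.03] t 7.1
row [-0.0163, 0.0065, -0.0107] [-0.0016, -0.003, 0.0048] rows>= 1.0
```

Emit:
play_rows:
  commands:
    - [[-0.0163, 0.0065, -0.0107, -0.0016, -0.003, 0.0048, 1], [-0.0163, 0.0065, -0.0107, -0.0016, -0.003, 0.0048, 1], [-0.0163, 0.0065, -0.0107, -0.0016, -0.003, 0.0048, 1], [-0.0163, 0.0065, -0.0107, -0.0016, -0.003, 0.0048, 1], [-0.0163, 0.0065, -0.0107, -0.0016, -0.003, 0.0048, 1]]

```text
time: 7.6
tool_pos: [0.462, -0.1521, 0.2718]
tcp_rot: [2.743, 0.847, 0.925]
wrist_force: [-0.1, -0.1, -0.3]
width: 0.191
grip_force: 68.7
```

```bash
python3 - <<'E'
from h import *
tipnow();move(tcp_at(.115),RG);bot.read_camera("top");tipnow();bot.read_camera("top");tipnow();move(tcp_at(.115),RG)
E
```

```text
tip: h 114.7 lat fwd/left mm -0.9 -1.0 F axial -0.13 lat [-0.27  0.05] q [-0.64 -0.43  2.34  0.57  0.83  0.03] t 7.6
row [0.0019, -0.0006, -0.0005] [0.0, 0.0003, -0.0007] rows>= 1.0
tip: h 114.6 lat fwd/left mm -1.0 -0.9 F axial -0.67 lat [-0.62  0.06] q [-0.64 -0.43  2.34  0.57  0.83  0.03] t 7.65
tip: h 114.6 lat fwd/left mm -1.0 -0.9 F axial -0.59 lat [-0.82  0.2 ] q [-0.64 -0.43  2.34  0.57  0.83  0.03] t 7.7
row [0.0019, -0.0005, -0.0006] [-0.0001, 0.0003, -0.0007] rows>= 1.0
```

Emit:
play_rows:
  commands:
    - [[0.0012, -0.0005, 0.02, 0, 0, -0.0007, 1], [0.0006, -0.0005, 0.04, 0, 0, -0.0007, 1], [0, -0.0005, 0.06, 0, 0, -0.0007, 1], [-0.0004, -0.0005, 0.075, 0, 0, -0.0007, 1], [-0.0008, -0.0005, 0.09, 0, 0, -0.0007, 1], [-0.0008, -0.0005, 0.09, 0, 0, -0.0007, 1]]

```text
time: 8.3
tool_pos: [0.4933, -0.1484, 0.2264]
tcp_rot: [2.744, 0.851, 0.923]
wrist_force: [-0.6, 0.4, -1.5]
width: 0.195
grip_force: 68.7
```

```bash
python3 - <<'E'
from h import *
tipnow();move(tcp_at(.01),RG)
E
```

```text
tip: h 59.4 lat fwd/left mm -1.5 0.7 F axial -0.92 lat [-1.39 -0.46] q [-0.58 -0.32  2.35  0.62  0.69 -0.01] t 8.3
row [-0.0012, 0.0018, 0.0823] [-0.0008, 0.0006, -0.0001] rows>= 1.0
```

Emit:
play_rows:
  commands:
    - [[0, 0.001, 0.02, 0, 0, 0, 1], [-0.0006, 0.0018, 0.04, -0.0008, 0.0006, 0, 1], [-0.001, 0.0018, 0.06, -0.0008, 0.0006, 0, 1], [-0.0012, 0.0018, 0.08, -0.0008, 0.0006, 0, 1], [-0.0012, 0.0018, 0.08, -0.0008, 0.0006, 0, 1]]

```text
time: 8.8
tool_pos: [0.5217, -0.1468, 0.1872]
tcp_rot: [2.742, 0.85, 0.926]
wrist_force: [-1.1, -1.0, -1.3]
width: 0.194
grip_force: 68.7
```

```bash
python3 - <<'E'
from h import *
tipnow();move(tcp_at(.003),RG)
E
```

```text
tip: h 11.0 lat fwd/left mm -0.3 0.1 F axial -0.34 lat [-1.72  0.87] q [-0.53 -0.21  2.35  0.69  0.58 -0.07] t 8.8
row [-0.0001, 0.0002, 0.0133] [-0.0002, 0.0001, -0.0001] rows>= 1.0
```

Now creep to the bottom at 1–2 mm per row.

Emit:
play_rows:
  commands:
    - [[0, 0, 0.004, 0, 0, 0, 1], [0, 0, 0.008, 0, 0, 0, 1], [-0.0003, 0, 0.011, 0, 0, 0, 1], [-0.0003, 0, 0.013, 0, 0, 0, 1], [-0.0003, 0, 0.013, 0, 0, 0, 1]]

```text
time: 9.3
tool_pos: [0.5264, -0.1471, 0.183]
tcp_rot: [2.738, 0.849, 0.928]
wrist_force: [-0.1, -0.2, -1.0]
width: 0.194
grip_force: 68.7
```

```bash
python3 - <<'E'
from h import *
tipnow()
E
```

```text
tip: h 4.9 lat fwd/left mm 1.6 -0.9 F axial -0.77 lat [-0.66  0.19] q [-0.53 -0.2   2.35  0.71  0.56 -0.08] t 9.3
```

Emit:
play_rows:
  commands:
    - [[-0.001, 0, 0.002, 0, 0, 0, 1], [-0.002, 0, 0.004, 0, 0, 0, 1], [-0.002, 0, 0.006, 0, 0, 0, 1], [-0.002, 0, 0.006, 0, 0, 0, 1]]

```text
time: 9.7
tool_pos: [0.5281, -0.1478, 0.1809]
tcp_rot: [2.737, 0.85, 0.93]
wrist_force: [-9.8, -0.6, 10.5]
width: 0.192
grip_force: 70.7
```

```bash
python3 - <<'E'
from h import *
tipnow()
E
```

```text
tip: h 2.2 lat fwd/left mm 2.0 -1.8 F axial 14.26 lat [-1.99 -0.13] q [-0.53 -0.19  2.35  0.72  0.56 -0.09] t 9.7
```

```bash
python3 - <<'E'
from h import *
move(tcp_at(.05),RG);move(tcp_at(.102),RG)
E
```

```text
row [0.0018, -0.003, -0.0796] [0.0011, -0.0007, 0.0004] rows>= 1.0
row [0.0045, -0.0027, -0.1663] [0.0011, -0.0007, 0.0004] rows>= 2.0
```

Emit:
play_rows:
  commands:
    - [[0, -0.001, -0.02, 0, 0, 0, 1], [0.0012, -0.003, -0.05, 0.001, -0.0007, 0.0004, 1], [0.0018, -0.003, -0.08, 0.001, -0.0007, 0.0004, 1], [0.003, -0.0028, -0.11, 0.001, -0.0007, 0.0004, 1], [0.004, -0.0027, -0.14, 0.001, -0.0007, 0.0004, 1], [0.0045, -0.0027, -0.167, 0.001, -0.0007, 0.0004, 1], [0.0045, -0.0027, -0.167, 0.001, -0.0007, 0.0004, 1]]

```text
time: 10.4
tool_pos: [0.4694, -0.1513, 0.2636]
tcp_rot: [2.738, 0.847, 0.927]
wrist_force: [0.9, -0.4, -0.9]
width: 0.193
grip_force: 68.8
```

```bash
python3 - <<'E'
from h import *
tipnow();bot.read_camera("wrist");tipnow();move(tcp_at(.102),RG);move(tcp_at(.006),RG)
E
```

```text
tip: h 103.7 lat fwd/left mm 1.0 -1.2 F axial -1.23 lat [0.25 0.44] q [-0.62 -0.41  2.34  0.58  0.79  0.02] t 10.4
tip: h 102.6 lat fwd/left mm 0.0 -0.8 F axial -0.37 lat [-1.02  0.22] q [-0.62 -0.41  2.34  0.58  0.79  0.02] t 10.45
row [0.0005, -0.0004, 0.0011] [0.0008, 0.0001, -0.0002] rows>= 1.0
row [-0.0042, -0.0008, 0.161] [0.0008, 0.0001, -0.0002] rows>= 2.0
```

Emit:
play_rows:
  commands:
    - [[0, 0, 0.03, 0.0008, 0, 0, 1], [-0.001, -0.0003, 0.06, 0.0008, 0, 0, 1], [-0.0022, -0.0006, 0.09, 0.0008, 0, 0, 1], [-0.003, -0.0008, 0.12, 0.0008, 0, 0, 1], [-0.004, -0.0008, 0.145, 0.0008, 0, 0, 1], [-0.0042, -0.0008, 0.158, 0.0008, 0, 0, 1], [-0.0042, -0.0008, 0.158, 0.0008, 0, 0, 1], [-0.0042, -0.0008, 0.158, 0.0008, 0, 0, 1]]

```text
time: 11.25
tool_pos: [0.5233, -0.1457, 0.1828]
tcp_rot: [2.745, 0.851, 0.924]
wrist_force: [-0.3, 0.4, -0.6]
width: 0.194
grip_force: 68.7
```

```bash
python3 - <<'E'
from h import *
tipnow();move(tcp_at(.001),RG)
E
```

```text
tip: h 6.4 lat fwd/left mm -1.9 1.5 F axial -0.32 lat [-0.56 -0.38] q [-0.53 -0.2   2.35  0.7   0.57 -0.08] t 11.25
row [0.0009, 0.0026, 0.0091] [-0.0013, 0.0005, -0.0003] rows>= 1.0
```

Emit:
play_rows:
  commands:
    - [[0.0005, 0.0013, 0.003, -0.0007, 0, 0, 1], [0.0009, 0.0024, 0.005, -0.0013, 0.0005, 0, 1], [0.0009, 0.0024, 0.0065, -0.0013, 0.0005, 0, 1], [0.0009, 0.0024, 0.0065, -0.0013, 0.0005, 0, 1]]

```text
time: 11.65
tool_pos: [0.5268, -0.1467, 0.1809]
tcp_rot: [2.74, 0.848, 0.928]
wrist_force: [0.1, -0.1, -1.4]
width: 0.194
grip_force: 68.7
```

```bash
python3 - <<'E'
from h import *
tipnow();move(tcp_at(.001),RG)
E
```

```text
tip: h 2.9 lat fwd/left mm 0.5 -0.4 F axial -1.18 lat [-0.69  0.14] q [-0.52 -0.19  2.35  0.71  0.56 -0.09] t 11.65
row [-0.0004, -0.0006, 0.0032] [0.0004, -0.0002, -0.0003] rows>= 1.0
```

Emit:
play_rows:
  commands:
    - [[0, 0, 0.0015, 0, 0, 0, 1], [0, 0, 0.003, 0, 0, 0, 1], [0, 0, 0.003, 0, 0, 0, 1]]

```text
time: 11.95
tool_pos: [0.5281, -0.1466, 0.1809]
tcp_rot: [2.739, 0.85, 0.929]
wrist_force: [-11.9, 0.3, 12.3]
width: 0.191
grip_force: 71.0
```

```bash
python3 - <<'E'
from h import *
tipnow();move(tcp_at(.001),RG);move(tcp_at(.102),RG)
E
```

```text
tip: h 2.2 lat fwd/left mm 1.8 -0.4 F axial 16.92 lat [-2.66 -1.19] q [-0.52 -0.19  2.35  0.71  0.56 -0.09] t 11.95
row [-0.0019, -0.0016, 0.0019] [0.0005, -0.0005, 0.0001] rows>= 1.0
row [0.0034, -0.0013, -0.1664] [0.0005, -0.0005, 0.0001] rows>= 2.0
```

Emit:
play_rows:
  commands:
    - [[0, -0.0005, -0.02, 0, 0, 0, 1], [0.0008, -0.0013, -0.05, 0.0005, -0.0005, 0, 1], [0.0014, -0.0013, -0.08, 0.0005, -0.0005, 0, 1], [0.002, -0.0013, -0.11, 0.0005, -0.0005, 0, 1], [0.003, -0.0013, -0.14, 0.0005, -0.0005, 0, 1], [0.0034, -0.0013, -0.168, 0.0005, -0.0005, 0, 1], [0.0034, -0.0013, -0.168, 0.0005, -0.0005, 0, 1], [0.0034, -0.0013, -0.168, 0.0005, -0.0005, 0, 1]]

```text
time: 12.75
tool_pos: [0.469, -0.1507, 0.2614]
tcp_rot: [2.741, 0.848, 0.925]
wrist_force: [0.2, 0.2, -1.9]
width: 0.189
grip_force: 68.8
```

```bash
python3 - <<'E'
from h import *
tipnow();move(tcp_at(.102),RG);move(tcp_at(.005),RG)
E
```

```text
tip: h 102.1 lat fwd/left mm -1.1 -0.3 F axial -1.68 lat [-0.94 -0.21] q [-0.62 -0.41  2.34  0.58  0.79  0.02] t 12.75
row [0.0014, 0.0007, 0.0001] [0.0002, 0.0003, -0.0003] rows>= 1.0
row [-0.0032, 0.0006, 0.1617] [0.0002, 0.0003, -0.0003] rows>= 2.0
```

Emit:
play_rows:
  commands:
    - [[0.0008, 0.0007, 0.03, 0, 0, 0, 1], [0, 0.0007, 0.06, 0, 0, 0, 1], [-0.0012, 0.0006, 0.09, 0, 0, 0, 1], [-0.002, 0.0006, 0.12, 0, 0, 0, 1], [-0.003, 0.0006, 0.145, 0, 0, 0, 1], [-0.0032, 0.0006, 0.159, 0, 0, 0, 1], [-0.0032, 0.0006, 0.159, 0, 0, 0, 1], [-0.0032, 0.0006, 0.159, 0, 0, 0, 1]]

```text
time: 13.55
tool_pos: [0.5242, -0.146, 0.1829]
tcp_rot: [2.744, 0.85, 0.924]
wrist_force: [0.0, -0.1, -1.1]
width: 0.196
grip_force: 68.7
```

```bash
python3 - <<'E'
from h import *
tipnow();move(tcp_at(.0015),RG)
E
```

```text
tip: h 6.0 lat fwd/left mm -1.0 0.7 F axial -0.91 lat [-0.63  0.05] q [-0.53 -0.2   2.35  0.7   0.57 -0.08] t 13.55
row [0.0002, 0.0014, 0.0075] [-0.0006, 0.0005, -0.0004] rows>= 1.0
```

Emit:
play_rows:
  commands:
    - [[0.0002, 0.001, 0.0025, -0.0006, 0.0005, 0, 1], [0.0002, 0.0014, 0.0045, -0.0006, 0.0005, 0, 1], [0.0002, 0.0014, 0.006, -0.0006, 0.0005, 0, 1], [0.0002, 0.0014, 0.0075, -0.0006, 0.0005, 0, 1], [0.0002, 0.0014, 0.0075, -0.0006, 0.0005, 0, 1]]

```text
time: 14.05
tool_pos: [0.5277, -0.1469, 0.1809]
tcp_rot: [2.739, 0.848, 0.928]
wrist_force: [-4.1, 0.3, 4.2]
width: 0.193
grip_force: 69.8
```

```bash
python3 - <<'E'
from h import *
tipnow();move(tcp_at(.102),RG)
E
```

```text
tip: h 2.4 lat fwd/left mm 1.3 -0.7 F axial 5.78 lat [-0.97 -0.58] q [-0.52 -0.19  2.35  0.71  0.56 -0.09] t 14.05
row [0.004, -0.0012, -0.166] [0.0006, -0.0003, -0.0002] rows>= 2.0
```

Emit:
play_rows:
  commands:
    - [[0.0004, -0.0005, -0.02, 0, 0, 0, 1], [0.001, -0.0012, -0.05, 0.0005, 0, 0, 1], [0.0018, -0.0012, -0.08, 0.0005, 0, 0, 1], [0.0026, -0.0012, -0.11, 0.0005, 0, 0, 1], [0.0034, -0.0012, -0.14, 0.0005, 0, 0, 1], [0.004, -0.0012, -0.167, 0.0005, 0, 0, 1], [0.004, -0.0012, -0.167, 0.0005, 0, 0, 1], [0.004, -0.0012, -0.167, 0.0005, 0, 0, 1]]

```text
time: 14.85
tool_pos: [0.4692, -0.1507, 0.2621]
tcp_rot: [2.74, 0.848, 0.928]
wrist_force: [-1.0, -0.3, -1.2]
width: 0.189
grip_force: 68.8
```

```bash
python3 - <<'E'
from h import *
tipnow();move(tcp_at(.15),RG)
Rh=R.from_rotvec([2.7037,.6796,.9778]).as_matrix();H=np.array([.4943,.1578,.1383])
move([.52,.0,.33],Rh)
s=bot.read_state();print("home tip by TT",H+Rh@TT, "brush up",Rh@np.array([.0297,0,-1]))
E
```

```text
tip: h 102.5 lat fwd/left mm -0.3 -0.2 F axial -0.41 lat [-1.48  0.2 ] q [-0.62 -0.41  2.34  0.58  0.8   0.02] t 14.85
row [0.0031, 0.0003, -0.0791] [0.0004, -0.0002, -0.0003] rows>= 1.0
row [0.2522, -0.1372, -0.0263] [-0.0315, 0.0047, 0.0257] rows>= 4.0
home tip by TT [0.5982283  0.15230947 0.00824962] brush up [-0.62319625  0.03368115  0.78190415]
```

```bash
python3 - <<'E'
from h import *
import pickle
c,im=pickle.load(open("w3.pkl","rb"));im=cv2.resize(im,(800,600),interpolation=cv2.INTER_CUBIC)
hsv=cv2.cvtColor(im,cv2.COLOR_BGR2HSV);m=cv2.inRange(hsv,(105,120,25),(130,255,255));m[:,:330]=0;m[:,480:]=0
v=np.nonzero(m.sum(1)>255*5)[0];print(v.min(),v.max())
for y in range(v.min()+3,v.max(),12): u=np.nonzero(m[y])[0];print(y,u.min(),u.max(),end=" | ")
tip=np.array([.6012,.1523,.0105]);th=np.linspace(0,2*np.pi,90)
for tilt in(38,39,40,41):
    b=toolR(tilt,-1.9);g=tip-.166*toolR(40,-1.9)[:,2]; 
    for h in(.07,.2,.062,.017):
        rad=.009 if h in(.07,.2) else .025
        P=g+(.166-h)*b[:,2]+rad*(np.cos(th)[:,None]*b[:,0]+np.sin(th)[:,None]*b[:,1]);u=proj(P,c)*1.4286;print(tilt,h,u.min(0).round(),u.max(0).round(),end=" ; ")
    print()
E
```

```text
260 396
263 383 402 | 275 377 408 | 287 374 409 | 299 372 410 | 311 369 410 | 323 367 411 | 335 364 412 | 347 363 408 | 359 359 412 | 371 357 412 | 383 361 408 | 395 377 390 | 38 0.07 [374. 259.] [407. 291.] ; 38 0.2 [359. 337.] [417. 392.] ; 38 0.062 [346. 228.] [435. 315.] ; 38 0.017 [352. 218.] [430. 295.] ; 
39 0.07 [376. 256.] [409. 289.] ; 39 0.2 [358. 339.] [416. 393.] ; 39 0.062 [347. 225.] [437. 312.] ; 39 0.017 [354. 215.] [432. 292.] ; 
40 0.07 [377. 254.] [410. 286.] ; 40 0.2 [357. 341.] [415. 394.] ; 40 0.062 [349. 222.] [438. 309.] ; 40 0.017 [356. 211.] [434. 288.] ; 
41 0.07 [379. 251.] [412. 283.] ; 41 0.2 [357. 343.] [414. 396.] ; 41 0.062 [351. 219.] [440. 306.] ; 41 0.017 [358. 208.] [436. 285.] ;
```

Emit:
play_rows:
  commands:
    - [[0.0015, 0, -0.04, 0, 0, 0, 1], [0.003, 0, -0.08, 0, 0, 0, 1], [0.003, 0, -0.09, 0, 0, 0, 1], [0.1, -0.05, -0.09, 0, 0, 0, 1], [0.25, -0.137, -0.06, -0.0315, 0.0047, 0.0257, 1], [0.252, -0.137, -0.026, -0.0315, 0.0047, 0.0257, 1], [0.252, -0.137, -0.026, -0.0315, 0.0047, 0.0257, 1], [0.252, -0.137, -0.026, -0.0315, 0.0047, 0.0257, 1]]

```text
time: 15.65
tool_pos: [0.5206, 0.0035, 0.3279]
tcp_rot: [2.706, 0.685, 0.978]
wrist_force: [0.4, -1.3, -0.8]
width: 0.192
grip_force: 68.7
```

```bash
cat >> h.py <<'E'
Rh=R.from_rotvec([2.7037,.6796,.9778]).as_matrix();H=np.array([.4943,.1578,.1383])
def st():
    s=bot.read_state();p=np.array(s['tool_pos']);print("off from home mm",((p-H)*1e3).round(1),"rot deg",np.degrees((R.from_matrix(Rh).inv()*R.from_rotvec(s['tcp_rot'])).as_rotvec()).round(2),"F",np.round(s['wrist_force'],1),"T",np.round(s['torque'],2),"q",np.round(s['q'],2),s['time'])
E
python3 - <<'E'
from h import *
st();bot.read_camera("top");bot.read_camera("top");st();move(H+[.03,0,.15],Rh);move(H+[.005,0,.07],Rh)
E
```

```text
off from home mm [  26.3 -154.3  189.6] rot deg [ 0.25  0.03 -0.1 ] F [ 0.4 -1.3 -0.8] T [ 0.01  0.43 -0.01] q [-0.05 -0.48  2.28  0.03  0.65  1.  ] 15.65
off from home mm [  26.5 -154.1  189.5] rot deg [ 0.36  0.   -0.23] F [-1.   0.2 -0.8] T [-0.04  0.45  0.  ] q [-0.05 -0.48  2.28  0.03  0.65  1.  ] 15.75
row [0.0912, -0.2438, 0.0507] [-0.002, -0.0, 0.0013] rows>= 4.0
row [-0.0112, -0.3014, 0.1263] [-0.002, -0.0, 0.0013] rows>= 4.0
```

Emit:
play_rows:
  commands:
    - [[0.091, -0.244, 0.051, -0.002, 0, 0.0013, 1], [0.091, -0.244, 0.051, -0.002, 0, 0.0013, 1], [0.091, -0.244, 0.051, -0.002, 0, 0.0013, 1], [0.091, -0.244, 0.051, -0.002, 0, 0.0013, 1], [0.091, -0.244, 0.051, -0.002, 0, 0.0013, 1], [0.091, -0.244, 0.051, -0.002, 0, 0.0013, 1]]

```text
time: 16.35
tool_pos: [0.524, 0.1543, 0.2876]
tcp_rot: [2.703, 0.674, 0.974]
wrist_force: [0.7, -0.3, -1.0]
width: 0.19
grip_force: 68.9
```

```bash
python3 - <<'E'
from h import *
bot.read_camera("top");st();move(H+[.003,0,.07],Rh);move(H+[.001,0,.04],Rh)
E
```

```text
off from home mm [ 30.   -4.3 150.1] rot deg [-0.25 -0.15  0.21] F [-0.7 -0.7 -0. ] T [-0.    0.43 -0.01] q [ 0.4  -0.35  2.28 -0.49  0.62  1.8 ] 16.4
row [-0.1016, -0.0651, 0.073] [0.0014, 0.0009, -0.0012] rows>= 2.0
row [-0.1317, -0.0824, 0.1091] [0.0014, 0.0009, -0.0012] rows>= 3.0
```

Emit:
play_rows:
  commands:
    - [[-0.04, -0.03, 0.03, 0.0014, 0.0009, -0.0012, 1], [-0.08, -0.053, 0.055, 0.0014, 0.0009, -0.0012, 1], [-0.1016, -0.065, 0.073, 0.0014, 0.0009, -0.0012, 1], [-0.1016, -0.065, 0.073, 0.0014, 0.0009, -0.0012, 1], [-0.1016, -0.065, 0.073, 0.0014, 0.0009, -0.0012, 1]]

```text
time: 16.9
tool_pos: [0.4984, 0.1572, 0.2101]
tcp_rot: [2.703, 0.676, 0.982]
wrist_force: [-0.2, -0.2, 0.1]
width: 0.193
grip_force: 69.0
```

```bash
python3 - <<'E'
from h import *
bot.read_camera("top");st();move(H+[.001,0,.035],Rh);move(H+[.0005,0,.008],Rh)
E
```

```text
off from home mm [ 4.9  0.  73.1] rot deg [-0.1   0.26  0.15] F [ 0.2  1.1 -0.4] T [ 0.03  0.46 -0.05] q [ 0.44 -0.32  2.4  -0.66  0.5   2.02] 16.95
row [-0.04, -0.0226, 0.0442] [0.0006, -0.0014, -0.0008] rows>= 1.0
row [-0.0658, -0.0374, 0.078] [0.0006, -0.0014, -0.0008] rows>= 2.0
```

Emit:
play_rows:
  commands:
    - [[-0.02, -0.011, 0.022, 0.0006, -0.0014, -0.0008, 1], [-0.04, -0.0226, 0.044, 0.0006, -0.0014, -0.0008, 1], [-0.053, -0.03, 0.061, 0.0006, -0.0014, -0.0008, 1], [-0.0658, -0.0374, 0.078, 0.0006, -0.0014, -0.0008, 1], [-0.0658, -0.0374, 0.078, 0.0006, -0.0014, -0.0008, 1], [-0.0658, -0.0374, 0.078, 0.0006, -0.0014, -0.0008, 1]]

```text
time: 17.55
tool_pos: [0.4949, 0.1586, 0.1463]
tcp_rot: [2.704, 0.681, 0.978]
wrist_force: [-0.3, -0.2, -1.1]
width: 0.193
grip_force: 69.3
```

```bash
python3 - <<'E'
from h import *
bot.read_camera("top");st();move(H+[0,0,.003],Rh);move(H,Rh)
E
```

```text
off from home mm [0.7 0.9 8.2] rot deg [ 0.04  0.06 -0.04] F [-0.5  0.5 -0.5] T [-0.01  0.45 -0.03] q [ 0.45 -0.21  2.47 -0.91  0.38  2.29] 17.6
row [-0.0064, -0.0019, 0.006] [-0.0002, -0.0003, 0.0002] rows>= 1.0
row [-0.0091, -0.0035, 0.0098] [-0.0002, -0.0003, 0.0002] rows>= 1.0
```

Emit:
play_rows:
  commands:
    - [[-0.003, -0.001, 0.003, 0, 0, 0, 1], [-0.0064, -0.0019, 0.006, 0, 0, 0, 1], [-0.0078, -0.0027, 0.008, 0, 0, 0, 1], [-0.0091, -0.0035, 0.0098, 0, 0, 0, 1], [-0.0091, -0.0035, 0.0098, 0, 0, 0, 1], [-0.0091, -0.0035, 0.0098, 0, 0, 0, 1]]

```text
time: 18.2
tool_pos: [0.4937, 0.1579, 0.1373]
tcp_rot: [2.704, 0.683, 0.977]
wrist_force: [5.3, -1.4, 0.0]
width: 0.19
grip_force: 69.1
```

```bash
python3 - <<'E'
from h import *
bot.read_camera("top");st();move(H,Rh)
E
```

```text
off from home mm [-0.6  0.1 -1. ] rot deg [ 0.07  0.   -0.11] F [ 5.4 -0.8  0.1] T [-0.09 -0.76 -0.07] q [ 0.44 -0.2   2.48 -0.95  0.37  2.34] 18.25
row [0.0016, 0.0011, -0.0006] [-0.0004, -0.0, 0.0006] rows>= 1.0
```

Emit:
play_rows:
  commands:
    - [[0.0008, 0.0005, 0, 0, 0.003, 0, 1], [0.0016, 0.001, -0.0006, 0, 0.006, 0, 1], [0.0016, 0.001, -0.0006, 0, 0.006, 0, 1]]

```text
time: 18.55
tool_pos: [0.493, 0.1574, 0.137]
tcp_rot: [2.698, 0.687, 1.001]
wrist_force: [2.8, 0.1, 0.2]
width: 0.19
grip_force: 69.3
```

```bash
python3 - <<'E'
from h import *
bot.read_camera("top");st()
E
```

```text
off from home mm [-1.2 -0.4 -1.3] rot deg [ 0.1   0.97 -0.12] F [3.  0.7 0.7] T [ 0.06 -0.02  0.04] q [ 0.44 -0.2   2.49 -1.    0.35  2.38] 18.6
```

Emit:
play_rows:
  commands:
    - [[0.001, 0.0004, 0.001, 0, 0.003, 0, 1], [0.0016, 0.0008, 0.002, 0, 0.004, 0, 1], [0.0016, 0.0008, 0.003, 0, 0.004, 0, 1]]

```text
time: 18.9
tool_pos: [0.494, 0.1572, 0.1362]
tcp_rot: [2.695, 0.687, 1.018]
wrist_force: [-25.3, 0.2, 24.4]
width: 0.195
grip_force: 73.1
```

```bash
python3 - <<'E'
from h import *
bot.read_camera("top");st()
E
```

```text
off from home mm [-0.3 -0.6 -2. ] rot deg [ 0.08  1.67 -0.08] F [-18.7   0.2  17.4] T [-0.07  1.41 -0.08] q [ 0.44 -0.2   2.5  -1.04  0.34  2.42] 18.95
```

Emit:
play_rows:
  commands:
    - [[0, 0, -0.0015, 0, 0, 0, 1], [0, 0, -0.0018, 0, 0, 0, 1], [0, 0, -0.0018, 0, 0, 0, 1]]

```text
time: 19.25
tool_pos: [0.4938, 0.1571, 0.1365]
tcp_rot: [2.695, 0.688, 1.017]
wrist_force: [-6.7, -0.2, 5.9]
width: 0.189
grip_force: 70.4
```

```bash
python3 - <<'E'
from h import *
bot.read_camera("top");st()
E
```

```text
off from home mm [-0.5 -0.7 -1.8] rot deg [ 0.09  1.61 -0.11] F [-7.2  0.3  5.9] T [-0.01  1.15  0.02] q [ 0.44 -0.2   2.49 -1.03  0.34  2.42] 19.3
```

Emit:
play_rows:
  commands:
    - [[0, 0, 0, 0, 0, 0, 1], [0, 0, 0, 0, 0, 0, 1], [0, 0, 0, 0, 0, 0, 1]]
  force: 20

```text
time: 19.6
tool_pos: [0.4938, 0.1571, 0.1365]
tcp_rot: [2.695, 0.688, 1.017]
wrist_force: [-7.2, -0.1, 7.0]
width: 0.192
grip_force: 70.4
```

```bash
python3 - <<'E'
from h import *
st()
E
```

```text
off from home mm [-0.5 -0.7 -1.8] rot deg [ 0.09  1.61 -0.1 ] F [-7.2 -0.1  7. ] T [-0.01  1.23  0.01] q [ 0.44 -0.2   2.49 -1.03  0.34  2.42] 19.6
```

Emit:
play_rows:
  commands:
    - [[0, 0, 0, 0, 0, 0, 0.3], [0, 0, 0, 0, 0, 0, 0], [0, 0, 0, 0, 0, 0, -1], [0, 0, 0, 0, 0, 0, -1], [0, 0, 0, 0, 0, 0, -1], [0, 0, 0, 0, 0, 0, -1], [0, 0, 0, 0, 0, 0, -1], [0, 0, 0, 0, 0, 0, -1]]

```text
time: 20.4
tool_pos: [0.4946, 0.1574, 0.1374]
tcp_rot: [2.694, 0.688, 1.019]
wrist_force: [0.2, -0.6, 0.8]
width: 1.002
grip_force: 0.0
```

```bash
python3 - <<'E'
from h import *
st();t=bot.read_camera("top");s=bot.read_camera("side");w=bot.read_camera("wrist");print(bot.read_state()['width'])
o=np.zeros((600,800,3),np.uint8)
o[:420,:560]=w
t0=cv2.imread("pics/top0.png");s0=cv2.imread("pics/side0.png")
f=lambda im,b:cv2.resize(im[b[1]:b[1]+45,b[0]:b[0]+60],(240,180),interpolation=cv2.INTER_CUBIC)
o[:180,560:]=f(t,(330,155));o[180:360,560:]=f(t0,(330,155));o[420:,:240]=f(s,(285,215));o[420:,240:480]=f(s0,(285,215));o[420:,480:720]=f(s,(250,175))
cv2.imwrite("pics/c6.png",o)
E
```

```text
off from home mm [ 0.3 -0.4 -0.9] rot deg [ 0.08  1.69 -0.11] F [ 0.2 -0.6  0.8] T [ 0.03  0.33 -0.02] q [ 0.44 -0.2   2.49 -1.03  0.34  2.41] 20.4
0.9975688567358191
```

View pics/c6.png

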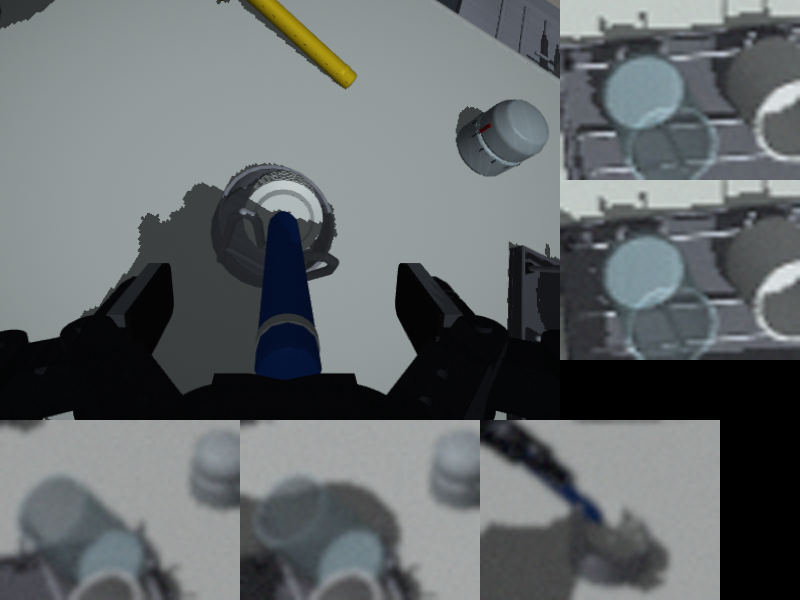

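The released brush stands in the dish with its handle in the notch and the pads clear of it. In the top crops the tumbler and beaker look the same as in the start picture. Next I back off along the handle.

Emit:
play_rows:
  commands:
    - [[0, 0, -0.03, 0, 0, 0, -1], [0, 0, -0.07, 0, 0, 0, -1], [0, 0, -0.115, 0, 0, 0, -1], [0, 0, -0.115, 0, 0, 0, -1], [0, 0, -0.115, 0, 0, 0, -1], [0.1, 0.06, -0.18, 0, 0, 0, -1], [0.1, 0.06, -0.18, 0, 0, 0, -1], [0.1, 0.06, -0.18, 0, 0, 0, -1]]

```text
time: 21.35
tool_pos: [0.4792, 0.1561, 0.2702]
tcp_rot: [2.692, 0.685, 1.031]
wrist_force: [0.1, -0.3, 0.7]
width: 1.004
grip_force: 0.0
```

```bash
python3 - <<'E'
from h import *
st();t=bot.read_camera("top");s=bot.read_camera("side");t0=cv2.imread("pics/top0.png");s0=cv2.imread("pics/side0.png")
for n,im in(("t0",t0),("t",t),("s0",s0),("s",s)):
    m=cv2.inRange(cv2.cvtColor(im,cv2.COLOR_BGR2HSV),(105,130,30),(130,255,255));k,l,S,c=cv2.connectedComponentsWithStats(m)
    for i in range(1,k):
        if S[i,4]>15: print(n,S[i],c[i].round(1))
def sh(a,b,r): 
    f=lambda i:np.float32(cv2.cvtColor(i[r[1]:r[3],r[0]:r[2]],cv2.COLOR_BGR2GRAY)); return cv2.phaseCorrelate(f(a),f(b),cv2.createHanningWindow((r[2]-r[0],r[3]-r[1]),cv2.CV_32F))
print("glass top",sh(t0,t,(335,160,378,208)),"beaker",sh(t0,t,(365,160,410,205)),"timer",sh(t0,t,(298,122,328,154)),"glass side",sh(s0,s,(285,222,330,262)))
E
```

```text
off from home mm [-15.1  -1.7 131.9] rot deg [-0.03  2.15  0.04] F [ 0.1 -0.3  0.7] T [-0.04  0.3   0.01] q [ 0.46 -0.45  2.38 -0.55  0.6   1.89] 21.35
t0 [260 198   6  20  90] [262.7 207.9]
t0 [259 219   5   6  25] [261.2 221.4]
t [260 197   6  21  89] [262.8 207.3]
t [260 219   5   5  19] [261.8 220.8]
s0 [261 184  14  11  35] [267.2 189. ]
s [262 184  13  12  32] [268.1 189.8]
glass top ((0.3916814744282995, 0.07469769089745881), 0.9438680823202487) beaker ((0.5306084373592199, 0.3977836111083164), 0.9368273040394725) timer ((-0.004993454266395858, 0.1679073015185697), 1.0010631196200848) glass side ((-0.08211909374280069, 0.3715396087887477), 0.5452769952350193)
```

```bash
python3 -c "
from workcell import bot
print(bot.finish_job())"
```

```text
the job is handed in; nothing more can be done
None
```

I scrubbed the tumbler with three full strokes, put the blue brush back in its rest within about 2 mm of where it started, and handed the job in at about 21 s. The strokes touched bottom at about 6–17 N, and the tumbler, beaker and timer look unmoved in the pictures; I didn't compare the herb pot and pump bottle afterwards, but the arm stayed away from them.

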